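Sign off the open sample box: shut its lid and flip its status tag

ROBOT

A 7-joint arm with a two-finger parallel gripper is mounted at the origin on a cart in front of the work surface, level with it; the furniture and walls round the work are solid. World frame = base frame: x ahead of the robot, y to its left, z up, the work surface at z = 0. Lengths are in m, angles in rad, forces in N, time in s.
With the tool pointing down it reaches from about 0.4 to 0.85 m from the base axis. Payload 10.4 kg.
Tool frame: the origin (TCP) lies on the centre line of the jaws, within the pads' length; the fingertips stand 11 mm ahead of it and the grasp point (between the pads) lies 8 mm behind it (manip.finger_overhang is the distance from the TCP to the fingertips, in m); z points along the fingers, y is the line along which they close (so a half turn about z gives the same grasp; the last joint's range is limited). The gripper opens to 85 mm and grips with 20 to 120 N. Pads are 22 mm wide; open, the fingers measure 114 mm over their backs; the gripper's body (76 mm by 85 mm) begins 54 mm behind the grasp point. The pads swing forward as they close: fully open they stand 13 mm farther back than shut.
Start: joints at [-1.242, 0.332, -0.065, 1.46, 0.022, 1.35, -0.088], TCP at [0.215, 0.587, 0.242] pointing down, gripper open.
Joint ranges: [-2.6, 2.6], [-0.5, 2.12], [-1.47, 1.34], [0.16, 2.42], [-1.27, 4.41], [0.06, 2.06], [-2.6, 2.6]. Speed limits (rad/s): [2.22, 2.22, 2.79, 2.79, 3.14, 3.14, 3.14].

INTERFACE

Orientations are given as a unit quaternion [x, y, z, w].
In Python, from workcell import manip, imaging, workorder gives the robot as it stands.
- The arm moves only by the tool jog_arm, never from a script. Its argument "deltas" is a list of rows, each an object with "gripper": the opening, from 0 (shut) to 1 (fully open); "offset": the shift along the tool's x, y, z in m, a list of three; "rotation": the turn, a rotation vector about the tool's x, y, z in degrees, a list of three. In form: [{"gripper": gripper, "offset": [tx, ty, tz], "rotation": [ax, ay, az]}, ...]. A call has 1 to 20 rows; each row shifts and turns the commanded pose from where the row before left it, along the tool's axes as they then stand; what a row does not reach is not made up. A row lasts 1/10 s, in which the tool goes at most 50 mm and 8.59 degrees, less where a joint would pass 70% of its speed; a pose out of reach is approached as far as the arm can. A call with a gripper value outside its range is refused whole. The fingers move at their own pace and stop on an object; "newtons" is the grip in N (left out, the last holds). Time passes only in rows, so rows that do not move let the fingers close. It gives the time, the measured TCP pose, the force, the opening and the grip force at its end, in the units of the state.
- manip.get_obs(): the state, without advancing time (a new reading comes with each control period).
- imaging.camera(name): name is "scene" or "side" or "wrist"; returns the picture (384x512x3 uint8, blue, green, red); there is no depth.
- imaging.camera_model(name): a dict with "camera_matrix" (3x3 intrinsics, pixels), "world_to_cam" (4x4, takes a point from world to camera coordinates); the wrist camera has in their place "hand_eye" (4x4, takes a point from camera to tool coordinates, whose origin is the TCP and whose axes are the flange's). Camera axes: x right, y up, looking along -z (the intrinsics and any distortion apply to the point x, -y, -z); pixel columns grow to the right and rows downward; lengths in m; the calibration is good to about 2 mm. A picture is of the moment at which its call begins: read the wrist's pose just before it. camera_model takes no time and is no camera call.
- workorder.hand_in(): hands the job in; it is judged then, once.
The state is a dict: "clock": time; "joint_pos": joint angles; "joint_velocities": joint speeds; "tau": joint torques, N m; "position": TCP position; "ee_rot": TCP orientation; "ft_force": force on the tool from outside, world axes, zero at the start; "torque": the same for the moment, N m; "grip_width": opening from 0.0 (shut) to 1.0 (fully open); "grasp_force": force on a finger pad.
Only numpy, scipy, OpenCV 4.12 (cv2) and the standard library are available. Lean on these libraries where they do the work, as an engineer would, in place of code of your own. Each camera call takes 0.05 s, during which the arm holds its last target. There are 200 camera calls.

TASK

Sign off the sample box that still stands open, so that its stand looks like its neighbour's: push its lid fully shut, then flip its hinged tag over so that it lies flat back across the lid with the tick showing. Only push with the fingertips: both boxes stay in their stands, and the neighbour's stand and the other things on the desk are left as they are.

Things in the scene. Friction and masses are not known exactly. Their poses are not given: they have to be found in the camera images.
- stand_work: Fixed grey steel stand of the open box, 122 (x) x 106 (y) mm, deck at z 30; origin: centre of its underside; x away from the reader, y left, z up. An aluminium bar crosses its front (x -58 to -18, y -52 to 52, top at z 58 mm). Behind it the box sits in a low nest, centre at x +19.
- hinge_work (a point): Middle of the tag's hinge pin on that stand: the pin runs along the stand's y, at x -22, z 62.5 mm in the stand's frame. Site axes as the stand's.
- tag_work (a joint): That stand's tag: aluminium leaf, 39 mm out from the pin, 74 wide, 3 thick, then a bent-up thumb tab. 0 rad = lies level on the bar toward the reader, dash on top; turns up and over, away from the reader, to 3.14 = level over the shut lid (1 mm above it, keeping it shut), tick on top. Light (45 g): falls back if let go before upright, falls over by itself from about 1.8 rad.
- tab_work (a point): Middle of the outer edge of the tag's thumb tab. Tab: 16 mm long, 50 wide, 3 thick, bent 40 degrees up from the leaf (as it lies at 0); this edge is 51 mm out from the pin and 10 above the leaf's plane. At 0 the tab overhangs the bar's front with free space below, so a fingertip, upright or better leaning 20 to 40 degrees forward, set under it and led up and round the pin turns the tag; under 1 N does it.
- stand_done: Stand of the neighbouring box, already signed off: the same kind of stand; leave it alone.
- tag_done (a joint): Tag of the neighbouring stand, already flipped (3.14 rad); leave it.
- box_work_lid (a joint): Lid of the open box: 0 rad = shut flush, starts at 1.75 to 2.0 rad, leaning back beyond upright. Stiff hinge along the box's far edge: let go, the lid only creeps; about 1 N at its edge, pushed slowly, turns it. It must be pushed over toward the reader and down until shut.
- lid_hinge_work (a point): Middle of that lid's hinge line (along y), 33 mm behind the box's centre, 17 mm above the box's underside.
- lid_edge_work (a point): Middle of the free edge of that lid (lid 92 mm wide, 2 mm thick), 65 mm from its hinge line.
- box_work_centre (a point): Centre of the open box, a flat pale sample box 69 x 92 x 20 mm, 0.35 kg, loose in the stand's nest; z is 10 mm above its underside.
- box_done_centre (a point): Centre of the neighbouring box, the same size, shut.
- box_done_lid (a joint): Lid of the neighbouring box, shut (0 rad); leave it.
- spare_vial: Glass vial with white cap, 18 mm across, 44 high, standing between the two stands; origin at its underside; leave it.
- amber_vial: Amber vial with black cap, 18 mm across, 44 high, near the microscope; origin at its underside; leave it.
- dish: Small round dish, 56 mm across, 11 high, on the desk's right; origin at its underside; leave it.
- rubber: Eraser 18 x 43 x 11 mm lying near the desk's front; origin at its underside; leave it.

How it is judged:
On the way, in this order (a step that is already met when the one before it is completed fails the run):
1. the open box's lid is pushed fully shut while its tag still lies toward the reader (value of joint box_work_lid below 0.05 rad and value of joint tag_work below 0.4 rad), for 0.2 s.
2. its tag is flipped right over onto the shut lid, tick up (value of joint box_work_lid below 0.05 rad and value of joint tag_work above 3 rad), for 0.2 s.
At the end, for the whole second after the job is handed in: The lid of the box that was open is shut (within 0.05 rad, 3 mm at its edge), its tag lies back over it within 0.14 rad of level with the tick up, both boxes sit in their stands (within 12 mm), the neighbour's lid is shut and its tag still over (all of step 2 and distance of each of box_work_centre, box_done_centre from where it was at the start of the episode below 0.012 m and value of joint tag_done above 3 rad and value of joint box_done_lid below 0.05 rad); the robot touches nothing.
It fails at once if a sample box is lifted or pushed out of its nest (more than 12 mm) (distance of any of box_work_centre, box_done_centre from where it was at the start of the episode above 0.012 m).
It fails at once if the neighbour's tag is flipped back or its lid opened (value of joint tag_done below 2.8 rad or value of joint box_done_lid above 0.15 rad).
It fails at once if a vial, the dish or the eraser is moved (more than 20 mm) (distance of any of spare_vial, amber_vial, dish, rubber from where it was at the start of the episode above 0.02 m).
It also fails if it takes over 51 s, if anything falls off the work surface, if the arm or the gripper's body presses on something with over 40 N, if the wrist force passes 120 N, or if a joint passes its speed limit or range.

## Working session

There is one attempt and no reset: what is moved stays moved. The work goes in short steps, Python scripts to look and compute and a tool call to move; the robot and the scene stay as the last step left them, time stands still between calls to the robot, and variables do not carry over. Pictures are saved under pics/ and viewed, at most 13 in all, crops included, and the job is handed in when it is done.

Besides the shell and the picture viewer there is one more tool, called after "Call:" as name([rows], argument=value, ...), one row to a line, values as JSON. jog_arm: Moves the arm, as the interface text tells. Its arguments: {"type":"object","properties":{"deltas":{"type":"array","items":{"type":"object","properties":{"gripper":{"type":"number"},"offset":{"type":"array","items":{"type":"number"}},"rotation":{"type":"array","items":{"type":"number"}}}}},"newtons":{"type":"number"}},"required":["deltas"]}

```bash
mkdir -p pics
python3 - <<'E'
from workcell import manip, imaging
import cv2, json
o=manip.get_obs(); print(o)
for n in ("scene","side"):
    cv2.imwrite(f"pics/{n}0.png",imaging.camera(n)); print(n,imaging.camera_model(n))
print(imaging.camera_model("wrist"))
E
```

```text
{'clock': 0.0, 'joint_pos': array([-1.24160834,  0.33284421, -0.06472859,  1.46093068,  0.02158588,
        1.34990527, -0.08853651]), 'joint_velocities': array([-0.00066689, -0.0013912 , -0.00114894,  0.00014206,  0.00191184,
       -0.00083539, -0.00048213]), 'tau': array([-8.45791928e-04, -6.25468969e+01,  4.82579134e-02, -3.91575301e+01,
        1.61053083e-02,  1.02362124e-02, -1.89304478e-05]), 'position': array([0.21522127, 0.58639365, 0.24153835]), 'ee_rot': array([ 1.74984339e-01,  9.84570971e-01, -6.88905737e-04, -1.00995222e-04]), 'ft_force': array([ 1.2476501 ,  0.47398372, -0.57239182]), 'torque': array([-0.02956634, -0.00515659, -0.01669558]), 'grasp_force': 0.0, 'grip_width': 0.9981065944971926}
scene {'camera_matrix': array([[470.73861364,   0.        , 254.53236501],
       [  0.        , 470.73861364, 188.96718927],
       [  0.        ,   0.        ,   1.        ]]), 'world_to_cam': array([[ 0.64568473, -0.76358572, -0.00529899, -0.25080328],
       [ 0.53897299,  0.45081545,  0.71152902, -0.34718987],
       [-0.54092453, -0.46227944,  0.70263673, -0.68299804],
  
[... 327 characters left out ...]
32697755,  0.5130698 ,  0.79362779, -0.26947258],
       [-0.43270952, -0.66530258,  0.60838717, -0.69320829],
       [ 0.        ,  0.        ,  0.        ,  1.        ]])}
{'camera_matrix': array([[284.51181782,   0.        , 257.22029522],
       [  0.        , 284.51181782, 192.09881847],
       [  0.        ,   0.        ,   1.        ]]), 'hand_eye': array([[ 1.17516717e-04,  9.44615177e-01,  3.28180063e-01,
         8.54602394e-02],
       [ 9.99999939e-01, -2.18614166e-04,  2.71160741e-04,
         7.52011682e-04],
       [ 3.27887362e-04,  3.28180012e-01, -9.44615145e-01,
        -1.31413016e-01],
       [ 0.00000000e+00,  0.00000000e+00,  0.00000000e+00,
         1.00000000e+00]])}
```

View pics/scene0.png

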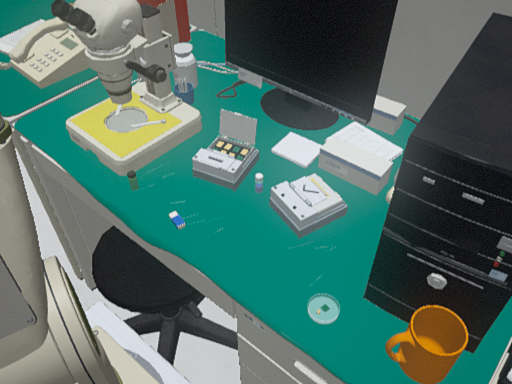

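View pics/side0.png

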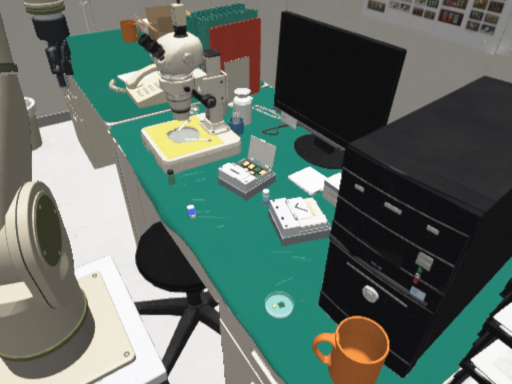

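The open box is at about (225,155) in scene and (248,172) in side; the neighbour is at about (308,200), with the spare vial between them at (259,182). I'll enlarge the open box in both views.

Run:
```python
import cv2,numpy as np
a=cv2.imread("pics/scene0.png")[100:200,180:270]; b=cv2.imread("pics/side0.png")[125:205,210:290]
a=cv2.resize(a,(450,500),interpolation=cv2.INTER_CUBIC); b=cv2.resize(b,(350,350),interpolation=cv2.INTER_CUBIC)
c=np.zeros((500,800,3),np.uint8); c[:,:450]=a; c[:350,450:]=b
cv2.imwrite("pics/crop0.png",c)
```

```text
(no output)
```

View pics/crop0.png

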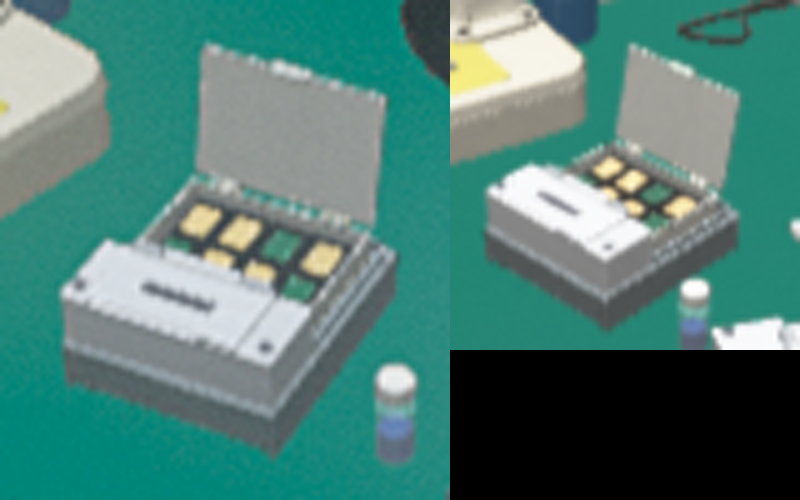

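```bash
cat > fit.py <<'E'
from workcell import imaging
import numpy as np
from scipy.optimize import least_squares
M={n:imaging.camera_model(n) for n in("scene","side")}
def proj(n,P):
    m=M[n]; c=m["world_to_cam"][:3,:3]@P+m["world_to_cam"][:3,3]; q=m["camera_matrix"]@np.array([c[0],-c[1],-c[2]]); return q[:2]/q[2]
obs=[]
S=lambda u,v:(u/5+180,v/5+100)
D=lambda u,v:((u-450)/4.375+210,v/4.375+125)
F={'frb':(-61,-53,0),'flb':(-61,53,0),'frd':(-61,-53,30),'fld':(-61,53,30),'rrd':(61,-53,30),'brl':(-18,52,58),'brr':(-18,-52,58)}
sc={'frb':(275,455),'flb':(68,385),'frd':(275,410),'fld':(65,350),'rrd':(397,255),'brl':(110,242),'brr':(313,310),'tl':(205,45),'tr':(384,95),'hr':(374,225),'hl':(197,178)}
sd={'frb':(605,328),'flb':(487,258),'frd':(605,293),'rrd':(738,213),'tl':(630,45),'tr':(738,95),'hr':(720,187),'hl':(617,140)}
def pts(p):
    P=dict(F); hz=p[4]*1000; a=p[3]
    for k,s in(('l',46),('r',-46)):
        P['h'+k]=(52,s,hz); P['t'+k]=(52-65*np.cos(a),s,hz+65*np.sin(a))
    return P
def W(p,q):
    q=np.array(q)/1000; c,s=np.cos(p[2]),np.sin(p[2]); return np.array([p[0]+c*q[0]-s*q[1],p[1]+s*q[0]+c*q[1],q[2]])
def res(p):
    P=pts(p); r=[]
    for n,o,f in(("scene",sc,S),("side",sd,D)):
        for k,v in o.items(): r+=list(proj(n,W(p,P[k]))-f(*v))
    return np.array(r)
if __name__=="__main__":
    s=least_squares(res,[.6,.2,.5,1.85,.05],loss='soft_l1'); p=s.x; print(p.round(4)); 
    r=res(p).reshape(-1,2); print([(k,*x.round(1)) for k,x in zip(list(sc)+list(sd),r)])
    P=pts(p)
    for k in('tl','tr'): print(k,W(p,P[k]).round(4))
E
python3 fit.py
```

```text
[0.5504 0.219  0.2476 1.7757 0.0453]
[('frb', np.float64(0.4), np.float64(1.0)), ('flb', np.float64(0.1), np.float64(0.5)), ('frd', np.float64(-0.1), np.float64(0.0)), ('fld', np.float64(-0.6), np.float64(-2.4)), ('rrd', np.float64(0.2), np.float64(-2.0)), ('brl', np.float64(-0.4), np.float64(-1.7)), ('brr', np.float64(0.7), np.float64(-1.9)), ('tl', np.float64(-0.1), np.float64(-0.3)), ('tr', np.float64(0.8), np.float64(0.2)), ('hr', np.float64(0.3), np.float64(0.2)), ('hl', np.float64(0.2), np.float64(-1.3)), ('frb', np.float64(-0.2), np.float64(1.9)), ('flb', np.float64(-0.8), np.float64(1.4)), ('frd', np.float64(-0.3), np.float64(0.8)), ('rrd', np.float64(-0.1), np.float64(-0.5)), ('tl', np.float64(-0.5), np.float64(0.0)), ('tr', np.float64(0.1), np.float64(0.3)), ('hr', np.float64(0.1), np.float64(1.2)), ('hl', np.float64(-0.7), np.float64(-0.4))]
tl [0.6024 0.2796 0.109 ]
tr [0.6249 0.1904 0.109 ]
```

```bash
cat >> fit.py <<'E'
def cast(n,u,v,z):
    m=M[n];R=m["world_to_cam"][:3,:3];t=m["world_to_cam"][:3,3];d=np.linalg.inv(m["camera_matrix"])@[u,v,1];d=R.T@np.array([d[0],-d[1],-d[2]]);c=-R.T@t
    return (c+d*(z-c[2])/d[2])
E
python3 - <<'E'
from fit import *
for n,u,v,z in(("scene",106,170,0),("scene",68,130,0),("scene",200,135,0),("side",177,178,0),("side",150,160,0),("scene",132,188,0),("scene",270,120,0),("scene",298,163,0),("scene",259,192,0)):print(n,u,v,cast(n,u,v,z).round(3))
E
```

```text
scene 106 170 [0.367 0.428 0.   ]
scene 68 130 [0.398 0.624 0.   ]
scene 200 135 [0.597 0.354 0.   ]
side 177 178 [0.398 0.349 0.   ]
side 150 160 [0.367 0.48  0.   ]
scene 132 188 [0.367 0.336 0.   ]
scene 270 120 [0.757 0.259 0.   ]
scene 298 163 [0.668 0.105 0.   ]
scene 259 192 [0.537 0.113 0.   ]
```

Call:
jog_arm([
  {"gripper":0,"offset":[-0.02,-0.031,0],"rotation":[0,0,0]},
  {"gripper":0,"offset":[-0.02,-0.031,0],"rotation":[0,0,0]},
  {"gripper":0,"offset":[-0.02,-0.031,0],"rotation":[0,0,0]},
  {"gripper":0,"offset":[-0.02,-0.031,0],"rotation":[0,0,0]},
  {"gripper":0,"offset":[-0.02,-0.031,0],"rotation":[0,0,0]},
  {"gripper":0,"offset":[-0.02,-0.031,0],"rotation":[0,0,0]},
  {"gripper":0,"offset":[-0.02,-0.031,0],"rotation":[0,0,0]},
  {"gripper":0,"offset":[-0.02,-0.031,0],"rotation":[0,0,0]},
  {"gripper":0,"offset":[-0.032,-0.015,0],"rotation":[0,0,0]},
  {"gripper":0,"offset":[-0.032,-0.015,0],"rotation":[0,0,0]},
  {"gripper":0,"offset":[-0.032,-0.015,0],"rotation":[0,0,0]},
  {"gripper":0,"offset":[-0.032,-0.015,0],"rotation":[0,0,0]},
  {"gripper":0,"offset":[0,0,0],"rotation":[0,0,-8.5]},
  {"gripper":0,"offset":[0,0,0],"rotation":[0,0,-8.5]},
  {"gripper":0,"offset":[0,0,0],"rotation":[0,0,-8.5]},
  {"gripper":0,"offset":[0,0,0],"rotation":[0,0,-8.5]},
  {"gripper":0,"offset":[0,0,0],"rotation":[0,0,0]},
])

```text
clock: 1.8
position: [0.3794, 0.1983, 0.2421]
ee_rot: [-0.122, 0.993, -0.0, -0.0]
ft_force: [-0.2, -0.4, -0.2]
grip_width: -0.001
grasp_force: 0.0
```

Call:
jog_arm([
  {"gripper":0,"offset":[-0.035,-0.005,0.005],"rotation":[0,0,0]},
  {"gripper":0,"offset":[-0.035,-0.005,0.005],"rotation":[0,0,0]},
  {"gripper":0,"offset":[-0.035,-0.005,0.005],"rotation":[0,0,0]},
  {"gripper":0,"offset":[-0.035,-0.005,0.005],"rotation":[0,0,0]},
  {"gripper":0,"offset":[0,0,0],"rotation":[0,0,0]},
  {"gripper":0,"offset":[0,0,0],"rotation":[0,0,0]},
])

```text
clock: 2.4
position: [0.5203, 0.2121, 0.2214]
ee_rot: [-0.118, 0.993, -0.001, -0.001]
ft_force: [-0.9, 0.2, 0.1]
grip_width: 0.002
grasp_force: 0.0
```

Run:
```python
from workcell import manip, imaging
import cv2,pickle
o=manip.get_obs(); im=imaging.camera("wrist"); cv2.imwrite("pics/w1raw.png",im); pickle.dump((o,imaging.camera_model("wrist")),open("w1.pkl","wb"))
print(o['position'],o['ee_rot'])
cv2.imwrite("pics/w1.png",cv2.resize(im,(800,600),interpolation=cv2.INTER_CUBIC))
```

```text
[0.52030544 0.21211624 0.2213759 ] [-1.18361840e-01  9.92970018e-01 -6.50837467e-04 -7.70943135e-04]
```

View pics/w1.png

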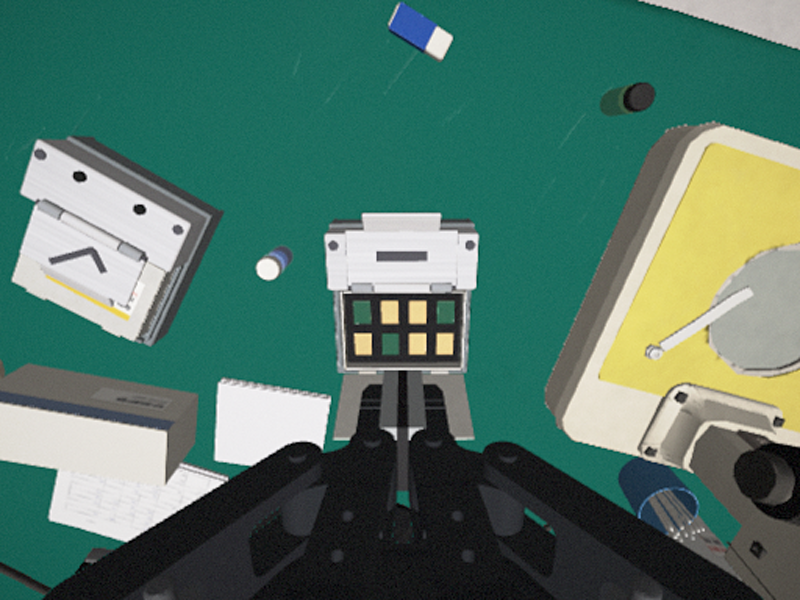

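The tab edge runs from (362,214) to (441,214) in the 800 px view. The bar front is at y≈235 and the lid hinge line at y≈374. The lid's free corners are at (334,440) and (474,440), and the pose looks square with the stand.

```bash
cat > wc.py <<'E'
import pickle,numpy as np
from scipy.spatial.transform import Rotation as R
def wcast(f,u,v,z):
    o,m=pickle.load(open(f,"rb")); H=m["hand_eye"]; Q=R.from_quat(o["ee_rot"]).as_matrix()
    d=np.linalg.inv(m["camera_matrix"])@[u,v,1]; d=Q@H[:3,:3]@[d[0],-d[1],-d[2]]; c=Q@H[:3,3]+o["position"]
    return c+d*(z-c[2])/d[2]
E
python3 - <<'E'
from wc import *
from fit import W,np
p=[.5504,.219,.2476]
for n,u,v,z in(("tabl",441,214,.0725),("tabr",362,214,.0725),("barFl",480,235,.058),("barFr",325,234,.058),("barRl",478,291,.058),("barRr",329,290,.058),("hl",468,374,.05),("hr",340,374,.05),("pinl",475,290,.0625),("el",474,440,.109),("er",334,440,.109)):
    P=wcast("w1.pkl",u*.64,v*.64,z); d=P[:2]-p[:2]; c,s=np.cos(p[2]),np.sin(p[2])
    print(n,P.round(4),"stand:",((c*d[0]+s*d[1])*1e3).round(1),((-s*d[0]+c*d[1])*1e3).round(1))
E
```

```text
tabl [0.4708 0.2261 0.0725] stand: -75.5 26.4
tabr [0.4824 0.1781 0.0725] stand: -76.0 -23.0
barFl [0.4798 0.2568 0.058 ] stand: -59.2 53.9
barFr [0.5035 0.156  0.058 ] stand: -60.9 -49.6
barRl [0.5178 0.2669 0.058 ] stand: -19.9 54.4
barRr [0.5415 0.1658 0.058 ] stand: -21.7 -49.4
hl [0.5857 0.2807 0.05  ] stand: 49.3 51.2
hr [0.6087 0.1856 0.05  ] stand: 48.4 -46.7
pinl [0.5163 0.2635 0.0625] stand: -22.1 51.5
el [0.6023 0.2811 0.109 ] stand: 65.5 47.5
er [0.6238 0.1925 0.109 ] stand: 64.6 -43.7
```

Call:
jog_arm([
  {"gripper":0,"offset":[-0.031,0.0005,0],"rotation":[0,0,0]},
  {"gripper":0,"offset":[-0.031,0.0005,0],"rotation":[0,0,0]},
  {"gripper":0,"offset":[-0.031,0.0005,0],"rotation":[0,0,0]},
  {"gripper":0,"offset":[-0.031,0.0005,0],"rotation":[0,0,0]},
  {"gripper":0,"offset":[0,0,0.02],"rotation":[0,0,0]},
  {"gripper":0,"offset":[0,0,0.025],"rotation":[0,0,0]},
  {"gripper":0,"offset":[0,0,0.025],"rotation":[0,0,0]},
  {"gripper":0,"offset":[0,0,0.025],"rotation":[0,0,0]},
  {"gripper":0,"offset":[0,0,0.025],"rotation":[0,0,0]},
  {"gripper":0,"offset":[0,0,0.005],"rotation":[0,0,0]},
  {"gripper":0,"offset":[0,0,0],"rotation":[0,0,0]},
  {"gripper":0,"offset":[0,0,0],"rotation":[0,0,0]},
])

```text
clock: 3.65
position: [0.6408, 0.2445, 0.0992]
ee_rot: [-0.12, 0.993, 0.001, 0.001]
ft_force: [0.4, 0.7, 0.4]
grip_width: -0.0
grasp_force: 0.0
```

Run:
```python
from workcell import manip, imaging
import cv2,numpy as np
a=imaging.camera("scene")[80:200,170:290]; b=imaging.camera("side")[105:205,210:310]
c=np.hstack([cv2.resize(x,(400,400),interpolation=cv2.INTER_CUBIC) for x in(a,b)])
cv2.imwrite("pics/c2.png",c); print(manip.get_obs()['position'])
```

```text
[0.64094233 0.24443526 0.09918837]
```

View pics/c2.png

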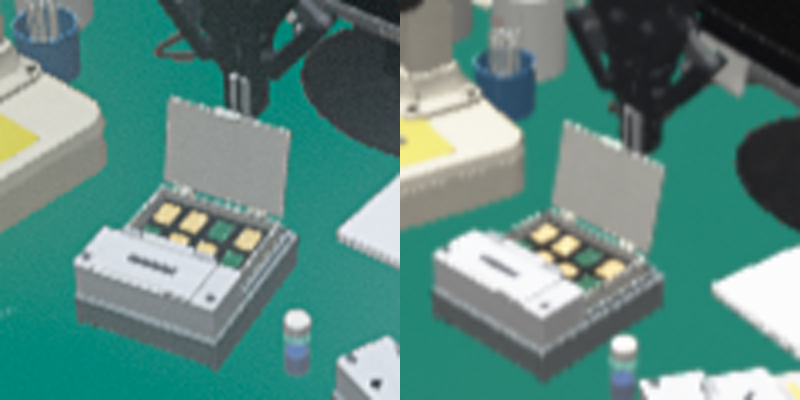

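Call:
jog_arm([
  {"gripper":0,"offset":[0.008,0,-0.002],"rotation":[0,0,0]},
  {"gripper":0,"offset":[0.008,0,-0.002],"rotation":[0,0,0]},
  {"gripper":0,"offset":[0.005,0,-0.001],"rotation":[0,0,0]},
  {"gripper":0,"offset":[0.005,0,-0.001],"rotation":[0,0,0]},
  {"gripper":0,"offset":[0.005,0,-0.001],"rotation":[0,0,0]},
  {"gripper":0,"offset":[0.005,0,0.001],"rotation":[0,0,0]},
  {"gripper":0,"offset":[0.005,0,0.001],"rotation":[0,0,0]},
  {"gripper":0,"offset":[0.005,0,0.001],"rotation":[0,0,0]},
  {"gripper":0,"offset":[0.005,0,0.002],"rotation":[0,0,0]},
  {"gripper":0,"offset":[0.005,0,0.002],"rotation":[0,0,0]},
  {"gripper":0,"offset":[0.004,0,0.003],"rotation":[0,0,0]},
  {"gripper":0,"offset":[0.004,0,0.003],"rotation":[0,0,0]},
  {"gripper":0,"offset":[0.003,0,0.004],"rotation":[0,0,0]},
  {"gripper":0,"offset":[0.003,0,0.004],"rotation":[0,0,0]},
])

```text
clock: 5.15
position: [0.5719, 0.2273, 0.0829]
ee_rot: [-0.121, 0.993, 0.0, -0.0]
ft_force: [-0.3, 0.5, 1.5]
grip_width: -0.001
grasp_force: 0.7
```

Run:
```python
from workcell import manip, imaging
import cv2,numpy as np
o=manip.get_obs();print(o['position'],o['ft_force'])
a=imaging.camera("scene")[80:200,170:290]; b=imaging.camera("side")[105:205,210:310]
c=np.hstack([cv2.resize(x,(400,400),interpolation=cv2.INTER_CUBIC) for x in(a,b)])
cv2.imwrite("pics/c3.png",c)
```

```text
[0.57194113 0.22725413 0.08293954] [-0.32957824  0.51229571  1.54343202]
```

View pics/c3.png

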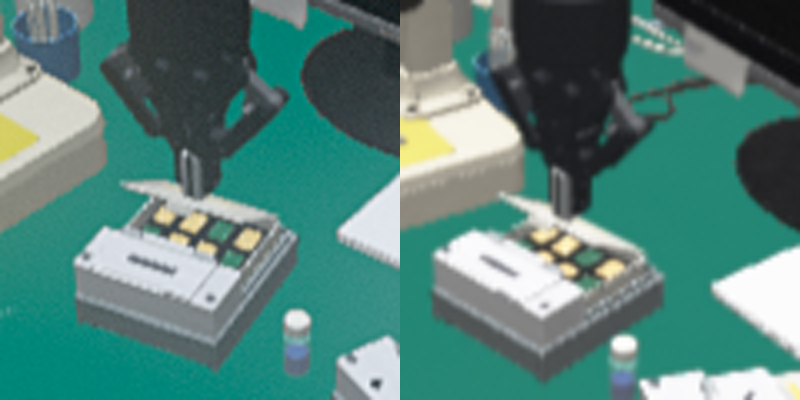

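The lid is at about 30°, with the fingertip resting on its outside. I'll continue down.

Call:
jog_arm([
  {"gripper":0,"offset":[0.003,0,0.003],"rotation":[0,0,0]},
  {"gripper":0,"offset":[0.003,0,0.004],"rotation":[0,0,0]},
  {"gripper":0,"offset":[0.002,0,0.004],"rotation":[0,0,0]},
  {"gripper":0,"offset":[0.001,0,0.003],"rotation":[0,0,0]},
  {"gripper":0,"offset":[0,0,0.002],"rotation":[0,0,0]},
  {"gripper":0,"offset":[0,0,0],"rotation":[0,0,0]},
])

```text
clock: 5.85
position: [0.5631, 0.2251, 0.0668]
ee_rot: [-0.121, 0.993, -0.0, -0.001]
ft_force: [0.1, -0.1, 0.3]
grip_width: -0.001
grasp_force: 0.0
```

Call:
jog_arm([
  {"gripper":0,"offset":[0,0,0.001],"rotation":[0,0,0]},
  {"gripper":0,"offset":[0,0,0.001],"rotation":[0,0,0]},
  {"gripper":0,"offset":[0,0,0.001],"rotation":[0,0,0]},
  {"gripper":0,"offset":[0,0,0],"rotation":[0,0,0]},
])

```text
clock: 6.25
position: [0.5635, 0.2252, 0.0642]
ee_rot: [-0.12, 0.993, 0.0, -0.0]
ft_force: [0.3, 0.8, 0.1]
grip_width: -0.004
grasp_force: 0.0
```

Run:
```python
from workcell import manip, imaging
import cv2,numpy as np
o=manip.get_obs();print(o['position'],o['ft_force'])
a=imaging.camera("scene")[120:200,180:260]; b=imaging.camera("side")[135:205,210:280]
c=np.hstack([cv2.resize(x,(400,400),interpolation=cv2.INTER_CUBIC) for x in(a,b)])
cv2.imwrite("pics/c4.png",c)
```

```text
[0.56346397 0.22515042 0.06416187] [0.33673005 0.7706561  0.05244251]
```

View pics/c4.png

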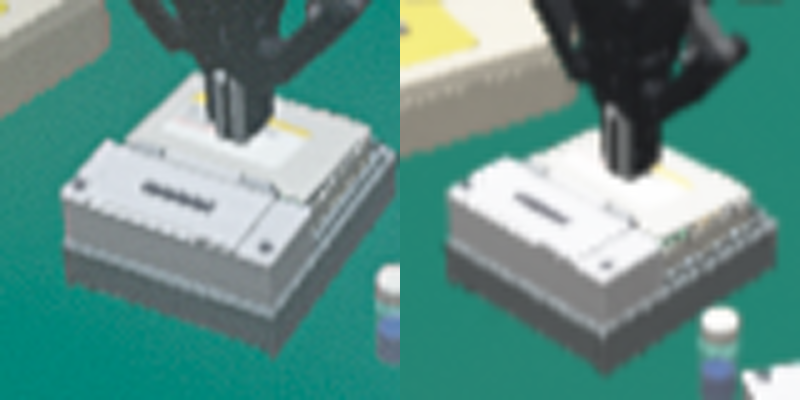

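The lid is nearly shut, but a thin gap still shows on its right side. I'll keep pressing until the force rises.

Call:
jog_arm([
  {"gripper":0,"offset":[0,0,0.001],"rotation":[0,0,0]},
  {"gripper":0,"offset":[0,0,0.001],"rotation":[0,0,0]},
  {"gripper":0,"offset":[0,0,0.001],"rotation":[0,0,0]},
  {"gripper":0,"offset":[0,0,0],"rotation":[0,0,0]},
])

```text
clock: 6.75
position: [0.5634, 0.2251, 0.0611]
ee_rot: [-0.121, 0.993, -0.0, -0.0]
ft_force: [-0.7, 0.5, 0.3]
grip_width: 0.003
grasp_force: 0.0
```

Call:
jog_arm([
  {"gripper":0,"offset":[0,0,0.0007],"rotation":[0,0,0]},
  {"gripper":0,"offset":[0,0,0.0007],"rotation":[0,0,0]},
  {"gripper":0,"offset":[0,0,0.0007],"rotation":[0,0,0]},
])

```text
clock: 7.05
position: [0.5636, 0.2252, 0.0597]
ee_rot: [-0.12, 0.993, 0.0, -0.0]
ft_force: [-5.2, -1.5, 11.4]
grip_width: -0.001
grasp_force: 5.6
```

Call:
jog_arm([
  {"gripper":0,"offset":[0,0,0],"rotation":[0,0,0]},
  {"gripper":0,"offset":[0,0,0],"rotation":[0,0,0]},
  {"gripper":0,"offset":[0,0,0],"rotation":[0,0,0]},
])

```text
clock: 7.35
position: [0.5636, 0.2252, 0.0598]
ee_rot: [-0.121, 0.993, 0.0, 0.0]
ft_force: [-3.1, -1.6, 7.5]
grip_width: -0.003
grasp_force: 3.6
```

Call:
jog_arm([
  {"gripper":0,"offset":[0,0,-0.015],"rotation":[0,0,0]},
  {"gripper":0,"offset":[0,0,-0.03],"rotation":[0,0,0]},
  {"gripper":0,"offset":[0.02,0,-0.04],"rotation":[0,0,0]},
  {"gripper":0,"offset":[0.03,0,-0.035],"rotation":[0,0,0]},
  {"gripper":0,"offset":[0,0,0],"rotation":[0,0,0]},
  {"gripper":0,"offset":[0,0,0],"rotation":[0,0,0]},
])

```text
clock: 7.95
position: [0.5152, 0.2136, 0.181]
ee_rot: [-0.121, 0.993, 0.001, 0.001]
ft_force: [0.9, 0.1, -0.3]
grip_width: -0.001
grasp_force: 0.0
```

Run:
```python
from workcell import manip, imaging
import cv2,numpy as np,pickle
o=manip.get_obs();print(o['position'],o['ft_force'],manip.finger_overhang)
w=imaging.camera("wrist");pickle.dump((o,imaging.camera_model("wrist")),open("w2.pkl","wb"))
a=imaging.camera("scene")[120:200,180:260]; b=imaging.camera("side")[135:205,210:280]
c=np.vstack([cv2.resize(x,(300,300),interpolation=cv2.INTER_CUBIC) for x in(a,b)])
d=cv2.resize(w[100:340,170:370],(500,600),interpolation=cv2.INTER_CUBIC)
cv2.imwrite("pics/c5.png",np.hstack([c,d]))
```

```text
[0.51521662 0.21357375 0.18097918] [ 0.93611996  0.10298237 -0.32778672] 0.011
```

View pics/c5.png

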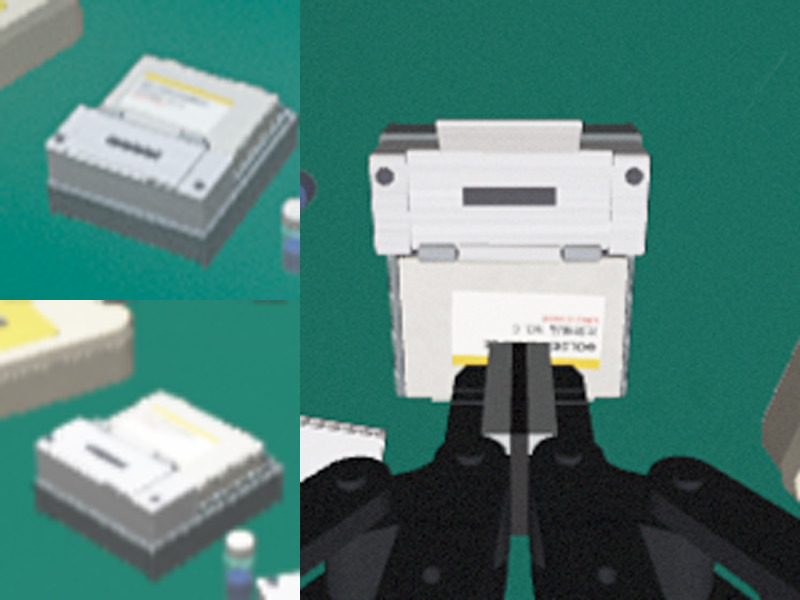

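The lid lies flat and square behind the pin, with its label up and no gap. I'll use the lid width in the wrist picture to check its height.

Run:
```python
from wc import *
from fit import cast
f=lambda u,v,z:wcast("w2.pkl",(u-300)/2.5+170,v/2.5+100,z)
st=lambda P:(lambda d:np.round([(.9725*d[0]+.233*d[1])*1e3,(-.233*d[0]+.9725*d[1])*1e3],1))(P[:2]-[.548,.2205])
for z in(.047,.05,.06):print(z,st(f(397,398,z)),st(f(627,398,z)),st(f(405,262,z)),st(f(632,262,z)))
print("bar",st(f(370,154,.058)),st(f(650,154,.058)),st(f(647,254,.058)))
print("tab",st(f(437,121,.0725)),st(f(582,121,.0725)))
# scene lid rear corners
for z in(.05,.06):print(z,"scene rl,rr",st(cast("scene",148/3.75+180,56/3.75+120,z)),st(cast("scene",278/3.75+180,95/3.75+120,z)),"side",st(cast("side",160/4.286+210,90/4.286+135,z)),st(cast("side",270/4.286+210,155/4.286+135,z)))
```

```text
0.047 [ 50.9 -49.4] [50.4 49.6] [-12.1 -43.1] [-12.7  48. ]
0.05 [ 49.  -48.9] [48.5 49.1] [-13.3 -42.6] [-13.9  47.5]
0.06 [ 42.6 -47. ] [42.1 47.2] [-17.3 -40.9] [-17.9  45.7]
bar [-58.9 -52.1] [-59.5  50.1] [-20.4  51.6]
tab [-73.9 -25.7] [-74.2  23.4]
0.05 scene rl,rr [46.2 40.7] [ 48.1 -48.2] side [50.1 41.9] [ 43.5 -61.1]
0.06 scene rl,rr [35.4 33.8] [ 37.3 -53.7] side [38.8 30.8] [ 32.3 -70.5]
```

The lid top is about 50 mm high, so the lid is shut. Next I'll put the finger in front of the tab, leaning 30° forward.

Call:
jog_arm([
  {"gripper":0,"offset":[0.033,0,0],"rotation":[0,0,0]},
  {"gripper":0,"offset":[0.033,-0.001,0],"rotation":[0,0,0]},
  {"gripper":0,"offset":[0,0,0],"rotation":[0,-7.5,0]},
  {"gripper":0,"offset":[0,0,0],"rotation":[0,-7.5,0]},
  {"gripper":0,"offset":[0,0,0],"rotation":[0,-7.5,0]},
  {"gripper":0,"offset":[0,0,0],"rotation":[0,-7.5,0]},
  {"gripper":0,"offset":[0,0,0],"rotation":[0,0,0]},
  {"gripper":0,"offset":[0.0165,0,0.0285],"rotation":[0,0,0]},
  {"gripper":0,"offset":[0.0165,0,0.0285],"rotation":[0,0,0]},
  {"gripper":0,"offset":[0.0165,0,0.0285],"rotation":[0,0,0]},
  {"gripper":0,"offset":[0,0,0],"rotation":[0,0,0]},
  {"gripper":0,"offset":[0,0,0],"rotation":[0,0,0]},
])

```text
clock: 9.3
position: [0.4517, 0.1959, 0.0805]
ee_rot: [-0.116, 0.959, 0.03, 0.256]
ft_force: [-0.4, 2.1, -0.2]
grip_width: -0.002
grasp_force: 0.0
```

```bash
cat > st.py <<'E'
from workcell import manip
import numpy as np
from scipy.spatial.transform import Rotation as R
o=manip.get_obs();d=o['position']-[.548,.2205,0]
S=np.array([[.9725,.233,0],[-.233,.9725,0],[0,0,1]])
Q=S@R.from_quat(o['ee_rot']).as_matrix()
tc=(S@d)*1e3
print("TCP",tc.round(1),"corner",(tc+11*Q[:,2]-11*Q[:,0]).round(1));print(Q.round(3),o['ft_force'].round(1),o['joint_pos'].round(2),o['clock'])
E
python3 st.py
```

```text
TCP [-99.4  -1.5  80.5] corner [-84.3  -1.4  76.4]
[[-0.867 -0.005  0.498]
 [-0.006  1.     0.001]
 [-0.498 -0.002 -0.867]] [-0.4  2.1 -0.2] [-0.85 -0.08  0.21  2.4   0.59  0.38  0.68] 9.3
```

Call:
jog_arm([
  {"gripper":0,"offset":[0,0,0],"rotation":[0,5,0]},
  {"gripper":0,"offset":[0.004,0.0005,0.0085],"rotation":[0,0,0]},
  {"gripper":0,"offset":[0.003,0,0.0085],"rotation":[0,0,0]},
  {"gripper":0,"offset":[0.002,0,0.0075],"rotation":[0,0,0]},
  {"gripper":0,"offset":[0,0,0],"rotation":[0,0,0]},
  {"gripper":0,"offset":[0,0,0],"rotation":[0,0,0]},
])

```text
clock: 9.9
position: [0.4529, 0.1969, 0.054]
ee_rot: [-0.117, 0.969, 0.026, 0.217]
ft_force: [-0.6, -0.2, -0.2]
grip_width: 0.002
grasp_force: 0.0
```

```bash
python3 st.py
```

```text
TCP [-98.   -0.8  54. ] corner [-83.3  -0.7  48.7]
[[-0.905 -0.006  0.426]
 [-0.006  1.     0.001]
 [-0.426 -0.001 -0.905]] [-0.6 -0.2 -0.2] [-0.87  0.01  0.27  2.36  0.41  0.38  0.86] 9.9
```

Call:
jog_arm([
  {"gripper":0,"offset":[-0.005,0,0.0025],"rotation":[0,0,0]},
  {"gripper":0,"offset":[-0.005,0,0.0025],"rotation":[0,0,0]},
  {"gripper":0,"offset":[-0.0045,0,0.002],"rotation":[0,0,0]},
  {"gripper":0,"offset":[0,0,0],"rotation":[0,0,0]},
  {"gripper":0,"offset":[-0.003,0,-0.006],"rotation":[0,0,0]},
  {"gripper":0,"offset":[-0.003,0,-0.006],"rotation":[0,0,0]},
  {"gripper":0,"offset":[-0.003,0,-0.006],"rotation":[0,0,0]},
  {"gripper":0,"offset":[-0.003,0,-0.006],"rotation":[0,0,0]},
  {"gripper":0,"offset":[0,0,0],"rotation":[0,0,0]},
])

```text
clock: 10.8
position: [0.47, 0.2017, 0.0824]
ee_rot: [-0.117, 0.969, 0.027, 0.218]
ft_force: [-0.3, 0.3, -1.0]
grip_width: -0.002
grasp_force: 0.2
```

```bash
python3 st.py
python3 - <<'E'
from workcell import imaging
import cv2,numpy as np
a=imaging.camera("scene")[110:200,170:260]; b=imaging.camera("side")[125:205,200:280]
cv2.imwrite("pics/c6.png",np.hstack([cv2.resize(x,(400,400),interpolation=cv2.INTER_CUBIC) for x in(a,b)]))
E
```

```text
TCP [-80.2  -0.1  82.4] corner [-65.6  -0.1  77.2]
[[-0.904 -0.006  0.428]
 [-0.005  1.     0.003]
 [-0.428  0.001 -0.904]] [-0.3  0.3 -1. ] [-0.86 -0.01  0.27  2.3   0.34  0.45  0.94] 10.8
```

View pics/c6.png

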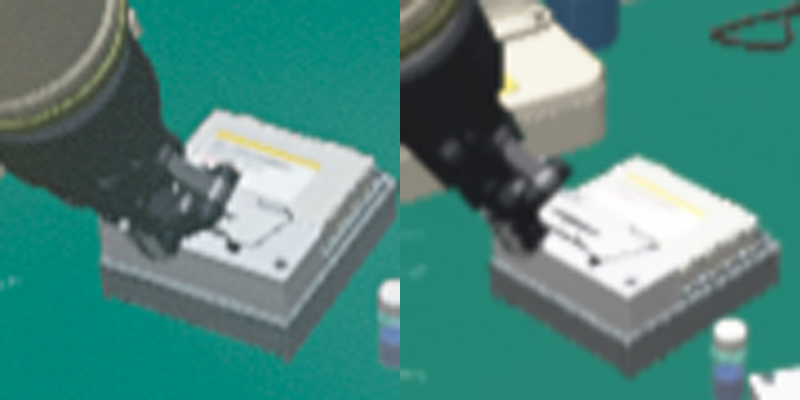

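The tag has lifted off the bar, with the fingertip under the tab. Now I'll lead it round the pin.

Call:
jog_arm([
  {"gripper":0,"offset":[-0.005,0,-0.003],"rotation":[0,0,0]},
  {"gripper":0,"offset":[-0.005,0,-0.003],"rotation":[0,0,0]},
  {"gripper":0,"offset":[-0.005,0,-0.003],"rotation":[0,0,0]},
  {"gripper":0,"offset":[-0.005,0,-0.0015],"rotation":[0,0,0]},
  {"gripper":0,"offset":[-0.005,0,-0.0015],"rotation":[0,0,0]},
  {"gripper":0,"offset":[-0.005,0,-0.001],"rotation":[0,0,0]},
  {"gripper":0,"offset":[-0.005,0,0.0005],"rotation":[0,0,0]},
  {"gripper":0,"offset":[-0.005,0,0.0005],"rotation":[0,0,0]},
  {"gripper":0,"offset":[-0.005,0,0.0005],"rotation":[0,0,0]},
  {"gripper":0,"offset":[-0.005,0,0.002],"rotation":[0,0,0]},
  {"gripper":0,"offset":[-0.005,0,0.002],"rotation":[0,0,0]},
  {"gripper":0,"offset":[-0.005,0,0.002],"rotation":[0,0,0]},
  {"gripper":0,"offset":[-0.004,0,0.004],"rotation":[0,0,0]},
  {"gripper":0,"offset":[-0.004,0,0.004],"rotation":[0,0,0]},
  {"gripper":0,"offset":[0,0,0],"rotation":[0,0,0]},
  {"gripper":0,"offset":[0,0,0],"rotation":[0,0,0]},
  {"gripper":0,"offset":[0,0,0],"rotation":[0,0,0]},
])

```text
clock: 12.6
position: [0.5301, 0.2161, 0.1076]
ee_rot: [-0.117, 0.969, 0.026, 0.217]
ft_force: [-0.3, 0.1, -0.7]
grip_width: 0.001
grasp_force: 0.0
```

```bash
python3 st.py
```

```text
TCP [-1.850e+01 -1.000e-01  1.076e+02] corner [ -3.8  -0.  102.4]
[[-0.905 -0.006  0.426]
 [-0.006  1.     0.002]
 [-0.426 -0.001 -0.905]] [-0.3  0.1 -0.7] [-0.83  0.08  0.3   2.15  0.21  0.5   1.12] 12.6
```

Exactly on path. I'll back straight up, then look.

Call:
jog_arm([
  {"gripper":0,"offset":[0,0,-0.03],"rotation":[0,0,0]},
  {"gripper":0,"offset":[0,0,-0.04],"rotation":[0,0,0]},
  {"gripper":0,"offset":[0,0,-0.03],"rotation":[0,0,0]},
  {"gripper":0,"offset":[0,0,0],"rotation":[0,5,0]},
  {"gripper":0,"offset":[0,0,0],"rotation":[0,5,0]},
  {"gripper":0,"offset":[0,0,0],"rotation":[0,5,0]},
  {"gripper":0,"offset":[0,0,0],"rotation":[0,5,0]},
  {"gripper":0,"offset":[0,0,0],"rotation":[0,5,0]},
  {"gripper":0,"offset":[0,0,0],"rotation":[0,0,0]},
  {"gripper":0,"offset":[0,0,0],"rotation":[0,0,0]},
])

```text
clock: 13.6
position: [0.489, 0.2058, 0.1978]
ee_rot: [-0.12, 0.993, -0.0, 0.003]
ft_force: [0.8, -0.8, 0.4]
grip_width: -0.002
grasp_force: 0.0
```

```bash
python3 st.py
python3 - <<'E'
from workcell import imaging
import cv2,numpy as np
a=imaging.camera("scene")[110:240,170:350]; b=imaging.camera("side")[125:205,200:280]; w=imaging.camera("wrist")[100:300,130:380]
c=np.vstack([cv2.resize(a,(400,290),interpolation=cv2.INTER_CUBIC),cv2.resize(b,(400,310),interpolation=cv2.INTER_CUBIC)])
cv2.imwrite("pics/c7.png",np.hstack([c,cv2.resize(w,(400,600),interpolation=cv2.INTER_CUBIC)]))
E
```

```text
TCP [-60.8  -0.5 197.8] corner [-49.7  -0.5 186.8]
[[-1.    -0.005  0.005]
 [-0.005  1.    -0.001]
 [-0.005 -0.001 -1.   ]] [ 0.8 -0.8  0.4] [-0.84  0.15  0.39  1.79 -0.06  1.2   1.38] 13.6
```

View pics/c7.png

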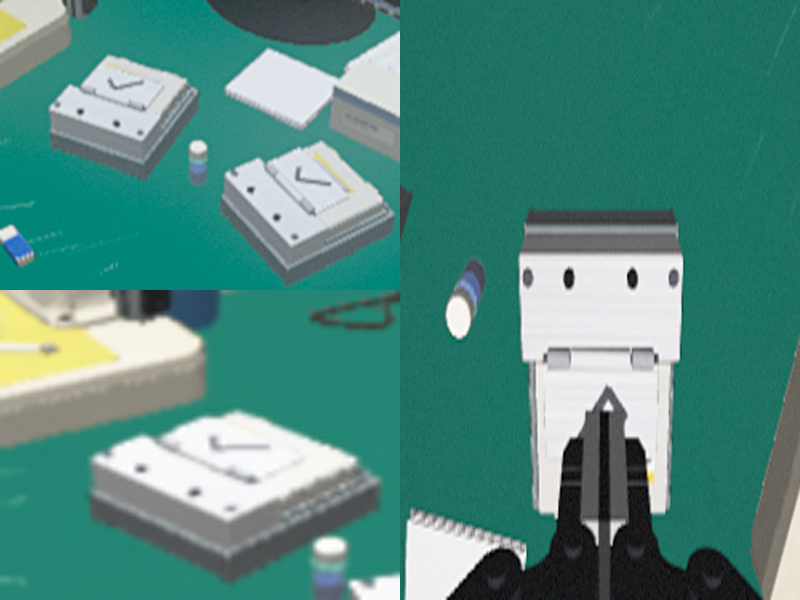

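The tick is up and the tag lies flat over the lid like the neighbour's. The vial and the neighbour's stand look undisturbed. I'll give the tag one gentle press to be sure it is level.

Call:
jog_arm([
  {"gripper":0,"offset":[-0.035,0,0.01],"rotation":[0,0,0]},
  {"gripper":0,"offset":[-0.034,0,0.03],"rotation":[0,0,0]},
  {"gripper":0,"offset":[0,0,0.04],"rotation":[0,0,0]},
  {"gripper":0,"offset":[0,0,0.03],"rotation":[0,0,0]},
  {"gripper":0,"offset":[0,0,0.008],"rotation":[0,0,0]},
  {"gripper":0,"offset":[0,0,0.001],"rotation":[0,0,0]},
  {"gripper":0,"offset":[0,0,0.001],"rotation":[0,0,0]},
  {"gripper":0,"offset":[0,0,0.001],"rotation":[0,0,0]},
  {"gripper":0,"offset":[0,0,0.001],"rotation":[0,0,0]},
  {"gripper":0,"offset":[0,0,0],"rotation":[0,0,0]},
])

```text
clock: 14.75
position: [0.5566, 0.2228, 0.0772]
ee_rot: [-0.12, 0.993, 0.0, 0.002]
ft_force: [-0.2, -0.5, 0.3]
grip_width: -0.001
grasp_force: 0.0
```

Call:
jog_arm([
  {"gripper":0,"offset":[0,0,0.001],"rotation":[0,0,0]},
  {"gripper":0,"offset":[0,0,0.001],"rotation":[0,0,0]},
  {"gripper":0,"offset":[0,0,0.0007],"rotation":[0,0,0]},
  {"gripper":0,"offset":[0,0,0.0005],"rotation":[0,0,0]},
])

```text
clock: 15.15
position: [0.5566, 0.2227, 0.0748]
ee_rot: [-0.12, 0.993, 0.0, 0.002]
ft_force: [-7.6, -2.3, 19.8]
grip_width: -0.002
grasp_force: 9.6
```

Contact came at a leaf top of about 64 mm, as expected for a level tag. I'll retreat.

Call:
jog_arm([
  {"gripper":0,"offset":[0,0,-0.01],"rotation":[0,0,0]},
  {"gripper":0,"offset":[0,0,-0.03],"rotation":[0,0,0]},
  {"gripper":0,"offset":[0.02,0,-0.04],"rotation":[0,0,0]},
  {"gripper":0,"offset":[0.04,0,-0.03],"rotation":[0,0,0]},
  {"gripper":0,"offset":[0.04,0,0],"rotation":[0,0,0]},
  {"gripper":0,"offset":[0,0,0],"rotation":[0,0,0]},
  {"gripper":0,"offset":[0,0,0],"rotation":[0,0,0]},
  {"gripper":0,"offset":[0,0,0],"rotation":[0,0,0]},
  {"gripper":0,"offset":[0,0,0],"rotation":[0,0,0]},
])

```text
clock: 16.05
position: [0.4596, 0.1987, 0.1827]
ee_rot: [-0.12, 0.993, -0.0, 0.002]
ft_force: [0.7, 0.3, -0.1]
grip_width: -0.002
grasp_force: 0.0
```

Run:
```python
from workcell import imaging
import cv2,numpy as np
a=cv2.imread("pics/scene0.png").astype(int); b=imaging.camera("scene")
cv2.imwrite("pics/c8.png",cv2.resize(b[110:240,170:350],(720,520),interpolation=cv2.INTER_CUBIC))
```

```text
(no output)
```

View pics/c8.png

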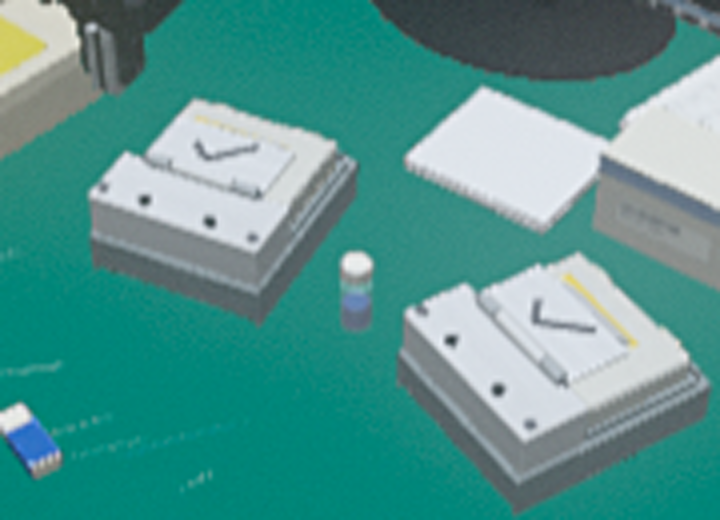

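Both stands now look alike, with the tick up and the lid shut at (225,150), and the arm is clear of everything.

```bash
python3 -c "
from workcell import workorder
print(workorder.hand_in())"
```

```text
the job is handed in; nothing more can be done
None
```

I pushed the open box's lid shut, flipped its tag flat over it with the tick up, and handed the job in at about 16 s; no verdict came back, but the last picture shows the two stands matching and the arm clear.

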